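Put the bathroom things back on their outlined pads

ROBOT

A 6-joint arm with a two-finger parallel gripper is mounted at the origin on the work surface. World frame = base frame: x ahead of the robot, y to its left, z up, the work surface at z = 0. Lengths are in m, angles in rad, forces in N, time in s.
With the tool pointing down it reaches from about 0.375 to 0.9 m from the base axis. Payload 3.1 kg.
Tool frame: the origin (TCP) lies between the finger pads; the fingertips stand manip.finger_overhang ahead of it and the grasp point (between the pads) lies 5 mm behind it (manip.finger_overhang is the distance from the TCP to the fingertips, in m); z points along the fingers, y is the line along which they close (so a half turn about z gives the same grasp; the last joint's range is limited). The gripper opens to 85 mm and grips with 20 to 120 N. Pads are 22 mm wide; open, the fingers measure 114 mm over their backs; the gripper's body (76 mm by 85 mm) begins 54 mm behind the grasp point. The pads swing forward as they close: fully open they stand 13 mm farther back than shut.
Start: joints at [1.079, 0.527, 1.433, -0, 1.181, -0.178], TCP at [0.192, 0.595, 0.245] pointing down, gripper open.
Joint ranges: [-3.08, 3.08], [-0.75, 2.2], [0.22, 2.44], [-1.43, 4.57], [0, 2.65], [-2.85, 2.85]. Speed limits (rad/s): [2.79, 2.79, 3.14, 3.14, 3.14, 3.14].

INTERFACE

Orientations are given as a unit quaternion [x, y, z, w].
In Python, from station import manip gives the robot as it stands.
- The arm moves only by the tool drive_tool, never from a script. Its argument "plan" is a list of rows, each a list of 7 numbers: the shift along the tool's x, y, z in m, then the turn, a rotation vector about the tool's x, y, z in degrees, then the opening, from -1 (shut) to 1 (fully open). In form: [[x, y, z, wx, wy, wz, gripper], ...]. A call has 1 to 10 rows; each row shifts and turns the commanded pose from where the row before left it, along the tool's axes as they then stand; what a row does not reach is not made up. A row lasts 1/10 s, in which the tool goes at most 50 mm and 8.59 degrees, less where a joint would pass 70% of its speed; a pose out of reach is approached as far as the arm can. A call is refused whole if a number of a shift passes 0.05 or a number of a turn 8.59, either way. A call with a gripper value outside its range is refused whole. The fingers move at their own pace and stop on an object; "newtons" is the grip in N (left out, the last holds). Time passes only in rows, so rows that do not move let the fingers close. It gives the time, the measured TCP pose, the force, the opening and the grip force at its end, in the units of the state.
- manip.sense(): the state, without advancing time (a new reading comes with each control period).
- manip.snapshot(name): name is "scene" or "top" or "wrist"; returns a dict with "image" (420x560x3 uint8, red, green, blue), "z_map" (420x560 float32, m along the optical axis (not along the pixel's ray), 0 where there is no reading), "fov_y" (degrees; the focal length in pixels is half the picture's height over the tangent of half this angle, whatever the lens; pixels are square), "cx", "cy" (the principal point, pixels), "extrinsics" (4x4, takes a point from camera to world coordinates); the wrist camera has in their place "mount" (4x4, takes a point from camera to tool coordinates, whose origin is the TCP and whose axes are the flange's). Camera axes: x right, y up, looking along -z (the intrinsics and any distortion apply to the point x, -y, -z); pixel columns grow to the right and rows downward; lengths in m; the calibration is good to about 2 mm. A picture is of the moment at which its call begins: read the wrist's pose just before it.
- manip.sign_off(): hands the job in; it is judged then, once.
The state is a dict: "t": time; "q": joint angles; "qd": joint speeds; "tau": joint torques, N m; "tcp_pos": TCP position; "tool_rot": TCP orientation; "force": force on the tool from outside, world axes, zero at the start; "ft_torque": the same for the moment, N m; "finger_gap": opening from 0.0 (shut) to 1.0 (fully open); "gripper_force": force on a finger pad.
Only numpy, scipy, OpenCV 4.12 (cv2) and the standard library are available. Lean on these libraries where they do the work, as an engineer would, in place of code of your own. Each camera call takes 0.05 s, during which the arm holds its last target. There are 200 camera calls.

TASK

The shelf from the mirror cabinet has been wiped and lies on the counter: put the amber bottle, the glass jar, the tweezers and the nail clipper back on it, each centred on the dark pad that bears its own outline, the bottle and jar standing upright and the tweezers and clipper lying flat (the clipper's lever up) and in line with their outlines (either end may point either way). Set the glass jar down gently, never letting it drop, and leave the pill organiser and the blue tumbler where they are.

Things in the scene. Friction and masses are not known exactly. Their poses are not given: they have to be found in the camera images.
- amber_bottle: amber plastic pill bottle, 44 mm in diameter and 60 mm tall with a paper band, closed by a white twist cap 45 mm in diameter and 18 mm tall (78 mm in all), about 60 g, standing loose on the counter; origin at the centre of its underside, z up
- glass_jar: clear glass jar, 58 mm in diameter and 46 mm tall, closed by a chrome lid 60 mm in diameter and 14 mm tall (60 mm in all), about 160 g, standing loose on the counter; origin at the centre of its underside, z up
- tweezers: rigid steel tweezers lying on their side on the counter, 95 mm long (x, tips towards +x), 12 mm wide over the two parallel arms at the middle (y), 9 mm high, about 25 g; origin at the middle of the underside, z up. To be taken across y at the middle
- nail_clipper: steel nail clipper lying flat on the counter, 56 mm long (x, jaws towards +x), 13 mm wide (y), 13 mm high with the lever on top, about 40 g; origin at the centre of the underside, z up. To be taken across y at the middle
- bottle_pad: round dark pad 76 mm in diameter with an amber disc 62 mm in diameter as outline: the place of the amber bottle; fixed on the white shelf, 4 mm thick; origin at the centre of its underside (12 mm above the counter), its top 4 mm above the origin; z up. 
- jar_pad: round dark pad 90 mm in diameter with a silver-grey disc 76 mm in diameter as outline: the place of the glass jar; fixed on the white shelf, 4 mm thick; origin at the centre of its underside (12 mm above the counter), its top 4 mm above the origin; z up. 
- tweezers_pad: long dark pad 122 mm by 40 mm with a long white stepped, tapering outline along its x: the place of the tweezers; fixed on the white shelf, 4 mm thick; origin at the centre of its underside (12 mm above the counter), its top 4 mm above the origin; z up. 
- clipper_pad: short dark pad 86 mm by 42 mm with a short white outline, rounded at one end, along its x: the place of the nail clipper; fixed on the white shelf, 4 mm thick; origin at the centre of its underside (12 mm above the counter), its top 4 mm above the origin; z up. 
- pill_organiser: white pill organiser with four coloured flip lids, 104 mm (x) by 32 mm (y) by 23 mm high, lying loose on the white shelf among the pads; origin at the centre of its underside, z up. Leave it alone. (The white shelf itself is a fixed board 130 mm by 600 mm, 12 mm high, long side roughly across the robot's front)
- tumbler: open blue plastic tumbler, 68 mm in diameter at the rim and 85 mm tall, standing loose on the counter among the things; origin at the centre of its underside. Leave it alone. (A loose white cream tin with a green lid, 58 mm in diameter and 22 mm high, also stands in this row, which has six places 150 mm or so apart)
Things that resemble listed ones, but are neither listed nor needed, are in the scene too. What is shaped like the nail_clipper but red or turquoise is not meant.

How it is judged:
At the end, for the whole second after the job is handed in: The amber bottle, glass jar, tweezers and nail clipper each rest released on their own pad: centre within 12 mm of the pad's centre, underside on the pad's top (within 4 mm), right way up within 7 degrees, at rest; tweezers and clipper within 15 degrees of their pad's long axis, either way round (horizontal distance between amber_bottle and bottle_pad below 0.012 m and z of amber_bottle in the frame of bottle_pad between 0.001 and 0.008 m and angle between each of amber_bottle, glass_jar, tweezers, nail_clipper's own z axis and vertical below 0.12 rad and linear speed of each of amber_bottle, glass_jar, tweezers, nail_clipper below 0.02 m/s and angular speed of each of amber_bottle, glass_jar, tweezers, nail_clipper below 0.2 rad/s and horizontal distance between glass_jar and jar_pad below 0.012 m and z of glass_jar in the frame of jar_pad between 0.001 and 0.008 m and horizontal distance between tweezers and tweezers_pad below 0.012 m and z of tweezers in the frame of tweezers_pad between 0.001 and 0.008 m and angle between the x axis of tweezers and the x axis of tweezers_pad, either way round below 0.26 rad and horizontal distance between nail_clipper and clipper_pad below 0.012 m and z of nail_clipper in the frame of clipper_pad between 0.001 and 0.008 m and angle between the x axis of nail_clipper and the x axis of clipper_pad, either way round below 0.26 rad); the robot touches nothing.
It fails at once if the glass jar was dropped from more than 20 mm above the shelf pad (height (world z) of glass_jar above 0.036 m and contact force between glass_jar and anything else below 0.01 N).
It fails at once if the pill organiser was moved by more than 25 mm or tipped over (distance of pill_organiser from where it was at the start of the episode above 0.025 m or angle between pill_organiser's own z axis and vertical above 0.5 rad).
It fails at once if the tumbler was moved by more than 25 mm or tipped over (distance of tumbler from where it was at the start of the episode above 0.025 m or angle between tumbler's own z axis and vertical above 0.5 rad).
It also fails if it takes over 115 s, if anything falls off the work surface, if the arm or the gripper's body presses on something with over 40 N, if the wrist force passes 120 N, or if a joint passes its speed limit or range.

## Working session

There is one attempt and no reset: what is moved stays moved. The work goes in short steps, Python scripts to look and compute and a tool call to move; the robot and the scene stay as the last step left them, time stands still between calls to the robot, and variables do not carry over. Pictures are saved under pics/ and viewed, at most 14 in all, crops included, and the job is handed in when it is done.

Besides the shell and the picture viewer there is one more tool, called after "Emit:" as name(argument=value, ...) on one line, values as JSON. drive_tool: Moves the arm, as the interface text tells. Its arguments: {"type":"object","properties":{"plan":{"type":"array"},"newtons":{"type":"number"}},"required":["plan"]}

```bash
ls; mkdir -p pics; cat > h.py <<'E'
import numpy as np, cv2
from station import manip
from scipy.spatial.transform import Rotation as R
def snap(n):
    s=manip.sense(); d=manip.snapshot(n)
    if n=='wrist':
        T=np.eye(4);T[:3,:3]=R.from_quat(s['tool_rot']).as_matrix();T[:3,3]=s['tcp_pos'];d['E']=T@d['mount']
    else: d['E']=np.array(d['extrinsics'])
    return d
def cloud(d):
    im=d['z_map'];h,w=im.shape;f=h/2/np.tan(np.radians(d['fov_y'])/2)
    v,u=np.mgrid[:h,:w];P=np.stack([(u-d['cx'])/f*im,-(v-d['cy'])/f*im,-im],-1)
    W=P@d['E'][:3,:3].T+d['E'][:3,3];W[im==0]=np.nan
    return W
E
cat > a.py <<'E'
from h import *
import pickle
s=manip.sense();print({k:np.round(v,3).tolist() for k,v in s.items()},manip.finger_overhang)
D={}
for n in('top','scene','wrist'):
    d=snap(n);D[n]=d;cv2.imwrite(f'pics/{n}0.png',d['image'][...,::-1]);print(n,{k:v for k,v in d.items() if k not in('image','z_map','E')})
pickle.dump(D,open('d0.pkl','wb'))
E
python3 a.py
```

```text
pics
{'t': 0.0, 'q': [1.08, 0.528, 1.434, -0.0, 1.181, -0.179], 'qd': [0.001, 0.0, 0.001, -0.003, 0.001, -0.0], 'tau': [-0.001, -44.235, -17.802, -0.0, 0.008, -0.0], 'tcp_pos': [0.192, 0.594, 0.244], 'tool_rot': [0.156, 0.988, -0.001, -0.0], 'force': [0.051, 0.618, 0.124], 'ft_torque': [-0.028, -0.033, 0.032], 'gripper_force': 0.0, 'finger_gap': 1.0} 0.014
top {'fov_y': 55.96460517009922, 'cx': 276.364209270112, 'cy': 209.55753562825888, 'extrinsics': array([[-5.46386933e-02,  9.78313641e-01, -1.99792473e-01,
         2.86386035e-01],
       [-9.98505960e-01, -5.36696874e-02,  1.02670217e-02,
         2.04627479e-02],
       [-6.78432194e-04,  2.00054952e-01,  9.79784444e-01,
         1.06782487e+00],
       [ 0.00000000e+00,  0.00000000e+00,  0.00000000e+00,
         1.00000000e+00]])}
scene {'fov_y': 45.22838259737325, 'cx': 284.89709455516993, 'cy': 204.91177834977296, 'extrinsics': array([[ 0.88549317, -0.30991828,  0.34619721,  0.88617041],
       [ 0.4645461 ,  0.57454396, -0.67386657, -0.75820506],
       [ 0.00993805,  0.75752881,  0.65272608,  0.7593153 ],
       [ 0.        ,  0.        ,  0.        ,  1.        ]])}
wrist {'fov_y': 59.30714490660329, 'cx': 277.88567051768825, 'cy': 203.61862612077877, 'mount': array([[-7.58355485e-04,  9.53963966e-01,  2.99920282e-01,
         7.77457252e-02],
       [ 9.99999650e-01,  6.17766270e-04,  5.63577952e-04,
        -1.46526147e-04],
       [ 3.52352425e-04,  2.99920605e-01, -9.53964101e-01,
        -1.27932908e-01],
       [ 0.00000000e+00,  0.00000000e+00,  0.00000000e+00,
         1.00000000e+00]])}
```

View pics/top0.png

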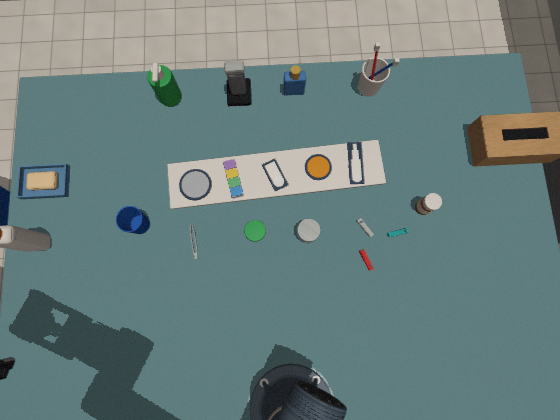

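View pics/scene0.png

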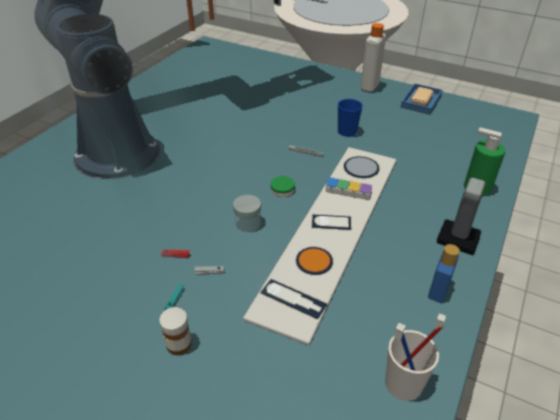

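The top view (pixels u,v):

| Thing | Position |
|---|---|
| Jar pad | (195,184) |
| Organiser | (233,178) |
| Clipper pad | (275,175) |
| Bottle pad | (318,167) |
| Tweezers pad | (356,163) |
| Tumbler | (131,220) |
| Tweezers | (194,241) |
| Tin | (255,230) |
| Jar | (308,230) |
| Steel clipper | (365,228) |
| Bottle | (428,204) |

The red and turquoise decoys are at (366,260) and (397,233). The scene view shows the same layout.

```bash
cat > b.py <<'E'
from h import *
import pickle
D=pickle.load(open('d0.pkl','rb'))
d=D['top'];W=cloud(d);I=d['image'].astype(int)
W2=cloud(D['scene']);I2=D['scene']['image'].astype(int)
print('table z',np.nanmedian(W[225:260,205:235,2]),np.nanmedian(W2[200:230,100:180,2]))
def rect(P,n):
    r=cv2.minAreaRect((P[:,:2]*1000).astype(np.float32));b=cv2.boxPoints(r);e=b[1]-b[0];g=b[2]-b[1]
    l=e if np.hypot(*e)>np.hypot(*g) else g
    print(n,'n',len(P),'c',np.round(r[0],1),'size',np.round(sorted(r[1]),1),'yaw',round(float(np.degrees(np.arctan2(l[1],l[0]))%180),1),'z med/max',np.round(np.median(P[:,2])*1000,1),np.round(np.percentile(P[:,2],98)*1000,1),'mean',np.round(P[:,:2].mean(0)*1000,1))
def near(W,c,r): return np.hypot(W[...,0]-c[0],W[...,1]-c[1])<r
px=dict(jar_pad=(195,184),org=(233,178),clip_pad=(275,175),bot_pad=(318,167),tw_pad=(356,163),tumbler=(131,220),tweezers=(194,241),tin=(255,230),jar=(308,230),clipper=(365,228),bottle=(431,202))
for k,(u,v) in px.items():
    c=np.nanmedian(W[v-2:v+3,u-2:u+3].reshape(-1,3),0)
    for nm,Wx,Ix in(('top',W,I),('scene',W2,I2)):
        if 'pad' in k:
            m=near(Wx,c,.07)&(Wx[...,2]>.006)&(Wx[...,2]<.03)&(Ix.sum(-1)<330 if k!='x' else 1)
        elif k in('tweezers','clipper'):
            m=near(Wx,c,.06 if k=='tweezers' else .038)&(Wx[...,2]<.03)&(Wx[...,2]>-.02)&((Ix[...,0]>Ix[...,2]*.85)&(Ix.sum(-1)>230))
        else: m=near(Wx,c,.065 if k=='org' else .05)&(Wx[...,2]>.02 if k!='org' else Wx[...,2]>.025)
        m=cv2.morphologyEx(m.astype(np.uint8),cv2.MORPH_OPEN,np.ones((2,2)))>0
        n,l,st,_=cv2.connectedComponentsWithStats(m.astype(np.uint8))
        if n>1:
            P=Wx[l==1+np.argmax(st[1:,4])]; rect(P,k+' '+nm)
            if k in('jar','bottle','tumbler','tin'):
                t=P[P[:,2]>np.percentile(P[:,2],95)-.004]; rect(t,'   toplayer')
E
python3 b.py
```

```text
table z -0.0005497990290672661 0.0001846429697826002
jar_pad top n 192 c [580.8 227.1] size [83.9 87.7] yaw 114.0 z med/max 14.8 18.7 mean [576.  224.7]
jar_pad scene n 120 c [599.3 212.1] size [54.7 84.7] yaw 20.1 z med/max 14.7 18.0 mean [601.8 204.4]
org top n 438 c [589.4 123.4] size [26.2 81.3] yaw 33.7 z med/max nan nan mean [nan nan]
org scene n 523 c [603.1 124.5] size [ 57.7 113.5] yaw 29.0 z med/max nan nan mean [nan nan]
clip_pad top n 87 c [587.6   2.7] size [41.5 61.8] yaw 23.1 z med/max 14.6 18.3 mean [573.5   3.8]
clip_pad scene n 133 c [614.8   1.7] size [40.3 91.9] yaw 38.8 z med/max nan nan mean [nan nan]
bot_pad top n 193 c [ 613.9 -115.2] size [72.4 73.6] yaw 98.8 z med/max 14.5 18.6 mean [ 612.5 -113. ]
bot_pad scene n 358 c [ 624.6 -114.8] size [71.8 71.9] yaw 0.4 z med/max 15.9 19.2 mean [ 627.5 -118.4]
tw_pad top n 275 c [ 621.1 -218.7] size [ 38.5 120.2] yaw 175.8 z med/max nan nan mean [nan nan]
tw_pad scene n 406 c [ 631.9 -225.9] size [ 46.2 123.9] yaw 10.7 z med/max nan nan mean [nan nan]
tumbler top n 366 c [487.4 394.4] size [64.4 69.4] yaw 152.0 z med/max nan nan mean [nan nan]
  return _methods._mean(a, axis=axis, dtype=dtype,
  ret = ret.dtype.type(ret / rcount)
Traceback (most recent call last):
  File "b.py", line 26, in <module>
    t=P[P[:,2]>np.percentile(P[:,2],95)-.004]; rect(t,'   toplayer')
                                               ~~~~^^^^^^^^^^^^^^^^^
  File "b.py", line 10, in rect
    print(n,'n',len(P),'c',np.round(r[0],1),'size',np.round(sorted(r[1]),1),'yaw',round(float(np.degrees(np.arctan2(l[1],l[0]))%180),1),'z med/max',np.round(np.median(P[:,2])*1000,1),np.round(np.percentile(P[:,2],98)*1000,1),'mean',np.round(P[:,:2].mean(0)*1000,1))
                                                                                                                                                                                                ~~~~~~~~~~~~~^^^^^^^^^^^
IndexError: index -1 is out of bounds for axis 0 with size 0
```

```bash
python3 - <<'E'
import cv2
a=cv2.imread('pics/top0.png');cv2.imwrite('pics/top0z.png',cv2.resize(a[130:280,160:450],(800,414),interpolation=2))
E
```

```text
(no output)
```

View pics/top0z.png

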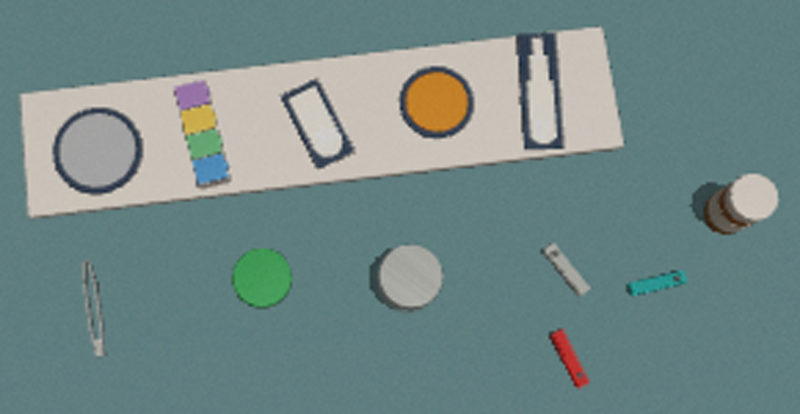

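The zoomed crop is at about 2.76x with its origin at (160,130). It shows the pads' outlines: the clipper pad is tilted and the tweezers pad lies near the x direction. The tweezers, steel clipper, jar and bottle are all clear of each other.

I'll use colour masks projected onto known-height planes from both views, so agreement between them checks the heights.

```bash
cat >> h.py <<'E'
def plane(d,uv,z):
    uv=np.asarray(uv,float);h=d['image'].shape[0];f=h/2/np.tan(np.radians(d['fov_y'])/2)
    r=np.stack([(uv[:,0]-d['cx'])/f,-(uv[:,1]-d['cy'])/f,-np.ones(len(uv))],-1)@d['E'][:3,:3].T
    o=d['E'][:3,3];return o[:2]+r[:,:2]*((z-o[2])/r[:,2])[:,None]
def proj(d,p):
    h=d['image'].shape[0];f=h/2/np.tan(np.radians(d['fov_y'])/2);c=(np.asarray(p)-d['E'][:3,3])@d['E'][:3,:3]
    return d['cx']-f*c[0]/c[2],d['cy']+f*c[1]/c[2]
def blob(m,uv,tol=6):
    n,l,st,ce=cv2.connectedComponentsWithStats(m.astype(np.uint8),connectivity=8)
    best=None
    for i in range(1,n):
        v,u=np.nonzero(l==i); q=np.hypot(u-uv[0],v-uv[1]).min()
        if q<tol and (best is None or len(u)>len(best)): best=np.c_[u,v]
    return best
def rect(P,n):
    r=cv2.minAreaRect((P*1000).astype(np.float32));b=cv2.boxPoints(r);e=b[1]-b[0];g=b[2]-b[1]
    l=e if np.hypot(*e)>np.hypot(*g) else g
    print(n,'n',len(P),'c',np.round(r[0],1),'size',np.round(sorted(r[1]),1),'yaw',round(float(np.degrees(np.arctan2(l[1],l[0]))%180),1),'mean',np.round(P.mean(0)*1000,1))
E
cat > b.py <<'E'
from h import *
import pickle
D=pickle.load(open('d0.pkl','rb'))
def masks(I):
    hsv=cv2.cvtColor(I,cv2.COLOR_RGB2HSV).astype(int);H,S,V=hsv[...,0],hsv[...,1],hsv[...,2]
    return dict(org=(H>5)&(H<25)&(S>150)&(V>120),light=(S<60)&(V>95),pad=~((S<50)&(V>180)))
px=dict(top=dict(jar_pad=(195,184),clip_pad=(275,175),bot_pad=(318,167),tw_pad=(356,163),tweezers=(194,241),jar=(308,230),clipper=(365,228),bottle=(433,201)),
 scene=dict(jar_pad=(361,167),clip_pad=(331,222),bot_pad=(314,260),tw_pad=(293,298),tweezers=(305,151),jar=(247,205),clipper=(208,270),bottle=(175,320)))
zs=dict(tweezers=.009,jar=.06,clipper=.01,bottle=.078)
for k in px['top']:
  for n in('top','scene'):
    d=D[n];m=masks(d['image']);uv=px[n][k];W=cloud(d)
    w=np.median(np.nan_to_num(W[uv[1]-3:uv[1]+4,uv[0]-3:uv[0]+4].reshape(-1,3)),0)
    mm=m['light']
    if k=='bot_pad':mm=m['org']
    elif k in('jar_pad',): mm=mm&(d['image'].max(-1)<190)
    win=np.zeros(mm.shape,bool);r=40;win[uv[1]-r:uv[1]+r,uv[0]-r:uv[0]+r]=1
    b=blob(mm&win,uv)
    print(k,n,'depth xyz',np.round(w*1000,1),d['image'][uv[1],uv[0]])
    if b is not None: rect(plane(d,b,zs.get(k,.016)),'    ')
E
python3 b.py
```

```text
jar_pad top depth xyz [584.3 229.3  15.8] [162 162 163]
     n 608 c [585.1 229.3] size [74.  77.4] yaw 86.9 mean [585.  229.9]
jar_pad scene depth xyz [590.9 225.7  17.5] [148 154 156]
     n 643 c [591.8 228.3] size [ 91.6 100.8] yaw 112.7 mean [590.5 230.3]
clip_pad top depth xyz [598.5   7.9  15.8] [207 203 192]
     n 3249 c [604.2   7.6] size [137.  235.1] yaw 93.6 mean [602.9  10.4]
clip_pad scene depth xyz [607.3   6.2  16.7] [209 209 196]
     n 4131 c [611.6  21.7] size [134.9 313.3] yaw 93.9 mean [612.1   9.2]
bot_pad top depth xyz [ 615.3 -112.9   15.8] [194 128  41]
     n 372 c [ 616.9 -112.1] size [59.9 60.5] yaw 106.0 mean [ 616.9 -112.1]
bot_pad scene depth xyz [ 621.8 -113.4   16.7] [190 114  38]
     n 553 c [ 621.8 -112.3] size [60.  60.7] yaw 28.2 mean [ 621.5 -111.9]
tw_pad top depth xyz [ 621.  -219.2   16.1] [206 202 191]
     n 340 c [ 624.3 -217.6] size [ 29.3 116.6] yaw 177.8 mean [ 616.6 -217.1]
tw_pad scene depth xyz [ 628.5 -218.6   16.5] [209 210 197]
     n 4410 c [ 626.6 -205.9] size [134.5 195. ] yaw 94.0 mean [ 627.2 -222. ]
tweezers top depth xyz [
[... 330 characters left out ...]
yaw 22.7 mean [434.  -70.2]
jar scene depth xyz [444.6 -74.5  60. ] [145 152 148]
     n 601 c [445.8 -94.8] size [ 62.6 115.4] yaw 101.5 mean [444.  -82.6]
clipper top depth xyz [ 438.  -227.7    8.8] [163 162 157]
     n 124 c [ 440.  -226.5] size [17.7 60.3] yaw 32.9 mean [ 440.3 -227.5]
clipper scene depth xyz [ 445.9 -230.9    8.6] [130 135 131]
     n 277 c [ 447.2 -229.2] size [26.5 59.5] yaw 32.7 mean [ 446.3 -229.6]
bottle top depth xyz [ 488.8 -393.3   77.2] [200 195 185]
     n 292 c [ 480.3 -389.1] size [46.5 63.7] yaw 161.0 mean [ 485.8 -390.1]
bottle scene depth xyz [ 501.  -395.3   78.3] [204 201 189]
     n 910 c [ 512.2 -407.9] size [47.6 93.1] yaw 139.4 mean [ 504.8 -405.2]
```

The top and scene views differ by about 6 mm in x, so I'll survey with the wrist camera from closer in before grasping.

Emit:
drive_tool(plan=[[-0.04, -0.03, -0.005, 0, 0, 0, 1], [-0.04, -0.03, -0.005, 0, 0, 0, 1], [-0.04, -0.03, -0.005, 0, 0, 0, 1], [-0.04, -0.03, -0.005, 0, 0, 0, 1], [-0.04, -0.03, -0.005, 0, 0, 0, 1], [-0.04, -0.03, -0.005, 0, 0, 0, 1], [-0.04, -0.03, -0.005, 0, 0, 0, 1], [-0.04, -0.03, -0.005, 0, 0, 0, 1], [-0.04, -0.03, -0.005, 0, 0, 0, 1], [-0.04, -0.03, -0.005, 0, 0, 0, 1]])

```text
t: 1.15
tcp_pos: [0.4798, 0.1863, 0.2952]
tool_rot: [0.156, 0.988, 0.0, -0.0]
force: [-0.0, 1.0, -0.9]
finger_gap: 0.996
gripper_force: 0.0
```

Emit:
drive_tool(plan=[[-0.02, -0.02, -0.005, 0, 0, 0, 1], [-0.02, -0.02, 0, 0, 0, -6, 1], [0, 0, 0, 0, 0, -6, 1], [0, 0, 0, 0, 0, -6, 1], [0, 0, 0, 0, 0, 0, 1], [0, 0, 0, 0, 0, 0, 1]])

```text
t: 1.75
tcp_pos: [0.5047, 0.1378, 0.2999]
tool_rot: [0.0, 1.0, -0.0, -0.0]
force: [0.2, -0.6, -0.7]
finger_gap: 0.996
gripper_force: 0.0
```

```bash
cat > c.py <<'E'
from h import *
import sys,pickle
n=sys.argv[1];s=manip.sense();d=snap('wrist');pickle.dump(d,open(n+'.pkl','wb'))
cv2.imwrite(f'pics/{n}.png',d['image'][...,::-1])
M=R.from_quat(s['tool_rot']).as_matrix()
print(np.round(s['tcp_pos'],4),'yawx',np.degrees(np.arctan2(M[1,0],M[0,0])),M[:,2].round(3),s['t'],np.degrees(s['q'][5]))
for k,p in dict(jar_pad=(588,229,16),clip_pad=(603,7,16),bot_pad=(619,-112,16),tw_pad=(625,-218,16),tweezers=(430,236,9),jar=(440,-72,60),clipper=(443,-228,10),bottle=(495,-394,78)).items(): print(k,np.round(proj(d,np.array(p)/1000)))
E
python3 c.py w1
```

```text
[0.5047 0.1378 0.2999] yawx 179.95641537048354 [-0. -0. -1.] 1.75 -86.93396921627763
jar_pad [354. 229.]
clip_pad [170. 241.]
bot_pad [ 74. 253.]
tw_pad [-12. 258.]
tweezers [368.  91.]
jar [ 60. 102.]
clipper [-56. 104.]
bottle [-275.  163.]
```

View pics/w1.png

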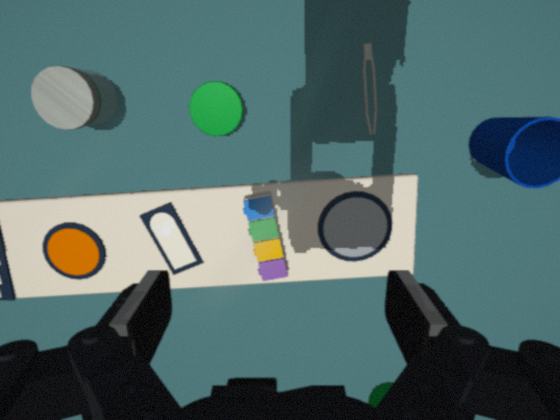

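Wrist view w1: jar pad (354,227), organiser (266,237), clipper pad (171,238), bottle pad (74,250), tweezers (369,89), jar (66,97), tumbler at right. The fused predictions fall within about 5 px of these. Next I'll take the other side.

Emit:
drive_tool(plan=[[0, -0.045, 0, 0, 0, 0, 1], [0, -0.045, 0, 0, 0, 0, 1], [0, -0.045, 0, 0, 0, 0, 1], [0, -0.045, 0, 0, 0, 0, 1], [0, -0.045, 0, 0, 0, 0, 1], [0, -0.045, 0, 0, 0, 0, 1], [0, -0.045, 0, 0, 0, 0, 1], [0, -0.045, 0, 0, 0, 0, 1], [0, 0, 0, 0, 0, 0, 1], [0, 0, 0, 0, 0, 0, 1]])

```text
t: 2.8
tcp_pos: [0.5051, -0.2227, 0.2997]
tool_rot: [0.001, 1.0, 0.0, -0.0]
force: [-0.3, 0.3, -0.4]
finger_gap: 1.001
gripper_force: 0.0
```

```bash
python3 c.py w2
```

```text
[ 0.5051 -0.2227  0.2997] yawx 179.9139737911497 [-0.001  0.001 -1.   ] 2.8 -125.3290279821784
jar_pad [656. 228.]
clip_pad [468. 240.]
bot_pad [369. 252.]
tw_pad [282. 257.]
tweezers [700.  89.]
jar [434. 101.]
clipper [273. 103.]
bottle [ 99. 162.]
```

View pics/w2.png

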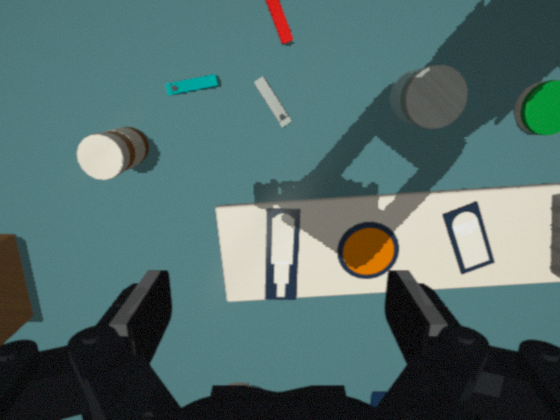

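Wrist view w2: clipper (272,102), bottle cap (104,155), jar lid (430,97), tweezers pad (283,253), bottle pad (368,250), clipper pad (468,238). Now I'll measure precisely in both.

```bash
cat > m.py <<'E'
from h import *
import pickle
seed=dict(w1=dict(jar_pad=(354,227),clip_pad=(171,238),bot_pad=(74,250),tweezers=(369,89),jar=(66,97)),
 w2=dict(clip_pad=(468,238),bot_pad=(368,250),tw_pad=(283,253),clipper=(272,102),jar=(430,97),bottle=(104,155)))
for n in seed:
  d=pickle.load(open(n+'.pkl','rb'));I=d['image'].astype(int);Wc=cloud(d);r,g,b=I[...,0],I[...,1],I[...,2]
  for k,(u,v) in seed[n].items():
    win=np.zeros(r.shape,bool);q=55;win[max(0,v-q):v+q,max(0,u-q):u+q]=1
    if 'pad' in k:
        m=(b-g>4)&(r<70)&win&(Wc[...,2]>.008)
        bl=np.argwhere(m)[:,::-1]
        lab=blob(cv2.morphologyEx(m.astype(np.uint8),cv2.MORPH_CLOSE,np.ones((5,5))),(u,v),45)
        P=plane(d,lab,.016);print(n,k,'depth z',np.nanmedian(Wc[lab[:,1],lab[:,0],2]).round(4));rect(P,'  ')
    elif k in('jar','bottle'):
        h=.06 if k=='jar' else .078
        m=win&(abs(Wc[...,2]-h)<.006)&(abs(r-b)<40)
        lab=blob(m,(u,v));z=np.nanmedian(Wc[lab[:,1],lab[:,0],2]);print(n,k,'z',z.round(4));rect(plane(d,lab,h),'  ')
    else:
        m=win&(r>=g-4)&(abs(r-b)<45)&(r>55)&(Wc[...,2]<.03)
        m=m&(v+0*r<400)
        yy,xx=np.mgrid[:r.shape[0],:r.shape[1]];
        m&=(yy<150)
        lab=blob(cv2.morphologyEx(m.astype(np.uint8),cv2.MORPH_CLOSE,np.ones((3,3))),(u,v),25)
        if lab is None: print(k,'none',I[v-5:v+5,u]);continue
        print(n,k,'z',np.nanpercentile(Wc[lab[:,1],lab[:,0],2],[20,50,80]).round(4));rect(plane(d,lab,.006),'  ')
E
python3 m.py
```

```text
w1 jar_pad depth z 0.0153
   n 900 c [585.4 229. ] size [85.9 86.9] yaw 177.3 mean [578.9 227.5]
w1 clip_pad depth z 0.0153
   n 597 c [600.9   9.7] size [40.2 83.2] yaw 23.3 mean [594.2  10.1]
w1 bot_pad depth z 0.0154
   n 602 c [ 616.6 -110.9] size [72.3 73.3] yaw 125.7 mean [ 611.5 -106.4]
w1 tweezers z [0.0071 0.008  0.0088]
   n 301 c [423.9 236.4] size [11.9 83.3] yaw 7.7 mean [412.3 235.1]
w1 jar z 0.0593
   n 3206 c [436.2 -68.4] size [58.1 61.1] yaw 89.9 mean [435.4 -68.4]
w2 clip_pad depth z 0.0153
   n 594 c [601.1   7.1] size [39.6 83.9] yaw 23.2 mean [594.1   2.3]
w2 bot_pad depth z 0.0153
   n 550 c [ 616.9 -113.5] size [71.8 72.3] yaw 89.9 mean [ 611.6 -115.4]
w2 tw_pad depth z 0.0153
   n 740 c [ 627.9 -218.2] size [ 37.2 112.8] yaw 178.5 mean [ 650.3 -216.1]
w2 clipper z [0.0092 0.0107 0.0118]
   n 22 c [ 458.1 -218. ] size [4.4 8.3] yaw 31.5 mean [ 458.3 -218.3]
w2 jar z 0.0592
   n 3157 c [436.4 -72. ] size [58.  60.5] yaw 89.9 mean [435.6 -71.9]
w2 bottle z 0.0773
   n 1741 c [ 489.5 -392.3] size [44.1 45.2] yaw 131.9 mean [ 489.4 -392. ]
```

Two-view agreement is about 3 mm with heights as stated: pads 15.3, jar lid 59.3 and bottle 77.3 mm. The bottle goes first.

Emit:
drive_tool(plan=[[0.003, -0.034, 0.04, 0, 0, 0, 1], [0.003, -0.034, 0.04, 0, 0, 0, 1], [0.003, -0.034, 0.04, 0, 0, 0, 1], [0.003, -0.034, 0.04, 0, 0, 0, 1], [0.003, -0.034, 0.03, 0, 0, 0, 1], [0, 0, 0, 0, 0, 0, 1], [0, 0, 0, 0, 0, 0, 1]], newtons=30)

```text
t: 3.55
tcp_pos: [0.4912, -0.3839, 0.117]
tool_rot: [-0.001, 1.0, 0.001, -0.001]
force: [-0.2, -0.9, -0.5]
finger_gap: 1.002
gripper_force: 0.0
```

```bash
python3 c.py w3 | head -1; python3 - <<'E'
from h import *
import pickle
d=pickle.load(open('w3.pkl','rb'));W=cloud(d)
m=(abs(W[...,2]-.078)<.006)&(np.hypot(W[...,0]-.4895,W[...,1]+.392)<.03)
rect(W[m][:,:2],'bottle')
E
```

```text
[ 0.4912 -0.3839  0.117 ] yawx -179.904913642177 [-0.002  0.003 -1.   ] 3.55 -138.3941912169697
bottle n 5867 c [ 489.9 -393.6] size [44.2 44.5] yaw 145.1 mean [ 488.7 -393.4]
```

Emit:
drive_tool(plan=[[0.0015, -0.0095, 0, 0, 0, 0, 1], [0, 0, 0.02, 0, 0, 0, 1], [0, 0, 0.03, 0, 0, 0, 1], [0, 0, 0.03, 0, 0, 0, 1], [0, 0, 0, 0, 0, 0, 1], [0, 0, 0, 0, 0, 0, -1], [0, 0, 0, 0, 0, 0, -1], [0, 0, 0, 0, 0, 0, -1], [0, 0, 0, 0, 0, 0, -1], [0, 0, 0, 0, 0, 0, -1]], newtons=30)

```text
t: 4.6
tcp_pos: [0.4907, -0.3957, 0.0401]
tool_rot: [-0.001, 1.0, -0.001, 0.001]
force: [0.4, 2.6, 6.2]
finger_gap: 0.512
gripper_force: 29.9
```

Emit:
drive_tool(plan=[[0, 0, -0.03, 0, 0, 0, -1], [0, 0, -0.04, 0, 0, 0, -1], [-0.008, 0.018, -0.03, 0, 0, 0, -1], [-0.017, 0.038, 0, 0, 0, 0, -1], [-0.017, 0.038, 0, 0, 0, 0, -1], [-0.017, 0.038, 0, 0, 0, 0, -1], [-0.017, 0.038, 0, 0, 0, 0, -1], [-0.017, 0.038, 0, 0, 0, 0, -1], [-0.017, 0.038, 0, 0, 0, 0, -1], [-0.017, 0.038, 0, 0, 0, 0, -1]])

```text
t: 5.6
tcp_pos: [0.6169, -0.1094, 0.1386]
tool_rot: [-0.001, 1.0, -0.0, 0.0]
force: [0.8, 1.1, 0.1]
finger_gap: 0.514
gripper_force: 30.9
```

Emit:
drive_tool(plan=[[0, 0, 0, 0, 0, 0, -1], [0, 0, 0, 0, 0, 0, -1]])

```text
t: 5.8
tcp_pos: [0.6165, -0.1099, 0.1383]
tool_rot: [-0.002, 1.0, -0.0, 0.0]
force: [-0.2, 0.4, 0.9]
finger_gap: 0.511
gripper_force: 30.9
```

```bash
python3 c.py w4 | head -1; python3 - <<'E'
from h import *
import pickle
d=pickle.load(open('w4.pkl','rb'));W=cloud(d)
m=(W[...,2]>.1)&(d['image'].astype(int).sum(-1)>350)&(np.hypot(W[...,0]-.617,W[...,1]+.112)<.06)
m=m&(W[...,2]>np.nanmedian(W[m][:,2])-.01)
rect(W[m][:,:2],'bottle');print(np.nanmedian(W[m][:,2]))
I=d['image'].astype(int);m=(I[...,0]-I[...,2]>90)&(abs(W[...,2]-.016)<.008);rect(W[m][:,:2],'orange')
E
```

```text
[ 0.6165 -0.1099  0.1383] yawx -179.7646864752585 [ 0.    -0.001 -1.   ] 5.8 -110.5131232634345
bottle n 3776 c [ 610.3 -109.8] size [32.1 40.2] yaw 92.3 mean [ 606.2 -110. ]
0.17555096937304576
orange n 3670 c [ 610.1 -113.4] size [46.4 61.4] yaw 93.8 mean [ 609.1 -114.6]
```

View pics/w4.png

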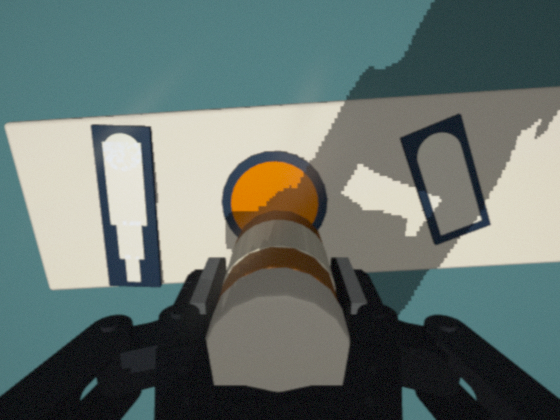

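The bottle is held upright, with its cap at about (280,330), and the orange disc at (275,200) is under it. The residual is about -3 mm in y and +1.5 mm in x. I'll lower and release.

Emit:
drive_tool(plan=[[-0.0015, -0.003, 0.02, 0, 0, 0, -1], [0, 0, 0.03, 0, 0, 0, -1], [0, 0, 0.02, 0, 0, 0, -1], [0, 0, 0.008, 0, 0, 0, -1], [0, 0, 0.002, 0, 0, 0, -1], [0, 0, 0, 0, 0, 0, -1], [0, 0, 0, 0, 0, 0, -1]])

```text
t: 6.55
tcp_pos: [0.6186, -0.1146, 0.0591]
tool_rot: [-0.0, 1.0, -0.0, 0.001]
force: [0.0, -0.3, 0.1]
finger_gap: 0.513
gripper_force: 30.9
```

Emit:
drive_tool(plan=[[0, 0, 0.002, 0, 0, 0, -1], [0, 0, 0, 0, 0, 0, -1], [0, 0, 0, 0, 0, 0, 1], [0, 0, 0, 0, 0, 0, 1], [0, 0, 0, 0, 0, 0, 1], [0, 0, 0, 0, 0, 0, 1], [0, 0, -0.02, 0, 0, 0, 1], [0, 0, -0.05, 0, 0, 0, 1], [0, 0, -0.05, 0, 0, 0, 1], [0, 0, 0, 0, 0, 0, 1]])

```text
t: 7.55
tcp_pos: [0.6226, -0.1155, 0.1836]
tool_rot: [-0.001, 1.0, -0.003, 0.007]
force: [1.6, -0.9, -0.2]
finger_gap: 0.998
gripper_force: 0.0
```

Emit:
drive_tool(plan=[[0.037, 0.009, 0, 0, 0, 0, 1], [0.037, 0.009, 0, 0, 0, 0, 1], [0.037, 0.009, 0, 0, 0, 0, 1], [0.037, 0.009, 0.02, 0, 0, 0, 1], [0.037, 0.009, 0.03, 0, 0, 0, 1], [0, 0, 0, 0, 0, 0, 1], [0, 0, 0, 0, 0, 0, 1], [0, 0, 0, 0, 0, 0, 1]])

```text
t: 8.35
tcp_pos: [0.4349, -0.07, 0.1263]
tool_rot: [-0.001, 1.0, -0.001, 0.002]
force: [0.4, -0.6, 0.9]
finger_gap: 1.004
gripper_force: 0.0
```

```bash
python3 c.py w5 | head -1; python3 - <<'E'
from h import *
import pickle
d=pickle.load(open('w5.pkl','rb'));W=cloud(d)
m=(abs(W[...,2]-.06)<.006)&(np.hypot(W[...,0]-.436,W[...,1]+.07)<.045)
rect(W[m][:,:2],'jar');print(np.nanmedian(W[m][:,2]))
m=(abs(W[...,2]-.094)<.006)&(np.hypot(W[...,0]-.617,W[...,1]+.112)<.045)
if m.any(): rect(W[m][:,:2],'bottle')
E
```

```text
[ 0.4349 -0.07    0.1263] yawx -179.92668898188458 [ 0.003 -0.001 -1.   ] 8.35 -113.8206933572873
jar n 8012 c [435.7 -70.3] size [58.9 58.9] yaw 91.6 mean [434.3 -70.2]
0.05924440274507843
```

Emit:
drive_tool(plan=[[-0.001, 0, 0.02, 0, 0, 0, 1], [0, 0, 0.03, 0, 0, 0, 1], [0, 0, 0.03, 0, 0, 0, 1], [0, 0, 0.024, 0, 0, 0, 1], [0, 0, 0, 0, 0, 0, 1], [0, 0, 0, 0, 0, 0, 1], [0, 0, 0, 0, 0, 0, -1], [0, 0, 0, 0, 0, 0, -1], [0, 0, 0, 0, 0, 0, -1], [0, 0, 0, 0, 0, 0, -1]], newtons=40)

```text
t: 9.4
tcp_pos: [0.4349, -0.0695, 0.0235]
tool_rot: [-0.001, 1.0, -0.001, 0.002]
force: [0.5, -0.3, 6.3]
finger_gap: 0.679
gripper_force: 41.6
```

Emit:
drive_tool(plan=[[0, 0, -0.01, 0, 0, 0, -1], [0, 0, -0.03, 0, 0, 0, -1], [0, 0, -0.04, 0, 0, 0, -1], [-0.009, 0.018, -0.025, 0, 0, 0, -1], [-0.018, 0.036, 0, 0, 0, 0, -1], [-0.018, 0.036, 0, 0, 0, 0, -1], [-0.018, 0.036, 0, 0, 0, 0, -1], [-0.018, 0.036, 0, 0, 0, 0, -1], [-0.018, 0.036, 0, 0, 0, 0, -1], [-0.018, 0.036, 0, 0, 0, 0, -1]])

```text
t: 10.4
tcp_pos: [0.5503, 0.1667, 0.128]
tool_rot: [-0.001, 1.0, -0.0, 0.0]
force: [0.7, -0.7, -1.5]
finger_gap: 0.684
gripper_force: 43.7
```

Emit:
drive_tool(plan=[[-0.018, 0.036, 0, 0, 0, 0, -1], [-0.014, 0.028, 0, 0, 0, 0, -1], [0, 0, 0, 0, 0, 0, -1], [0, 0, 0, 0, 0, 0, -1]])

```text
t: 10.8
tcp_pos: [0.5814, 0.2295, 0.1274]
tool_rot: [-0.002, 1.0, -0.0, -0.0]
force: [0.4, -0.6, -1.4]
finger_gap: 0.681
gripper_force: 43.7
```

```bash
python3 c.py w6 | head -1; python3 - <<'E'
from h import *
import pickle
d=pickle.load(open('w6.pkl','rb'));W=cloud(d)
m=(W[...,2]>.1)&(np.hypot(W[...,0]-.5855,W[...,1]-.229)<.035)
z=np.nanpercentile(W[m][:,2],90);m&=abs(W[...,2]-z)<.006;rect(W[m][:,:2],'jar top');print(z)
I=d['image'].astype(int);m=(abs(W[...,2]-.016)<.006)&(I[...,2]-I[...,1]>4)&(I[...,0]<70)&(np.hypot(W[...,0]-.5855,W[...,1]-.229)<.055)
P=W[m][:,:2]*1000;rect(P/1000,'ring')
from scipy.optimize import least_squares
h=np.hypot(*(P-[585.5,229]).T);h0=P[(h>40)];f=lambda p:np.maximum(np.hypot(*(P-p).T)-45,0)+np.maximum(38-np.hypot(*(P-p).T),0)
print(least_squares(f,[585.5,229]).x)
E
```

```text
[0.5814 0.2295 0.1274] yawx -179.82230204871044 [-0.001 -0.001 -1.   ] 10.8 -78.84101889424151
jar top n 8514 c [566.5 229.3] size [ 9.7 55.9] yaw 90.4 mean [565.8 228.9]
0.19482749508163213
ring n 1884 c [573.5 229.9] size [63.8 87.2] yaw 89.6 mean [566.  229.9]
[586.42339412 229.62024938]
```

View pics/w6.png

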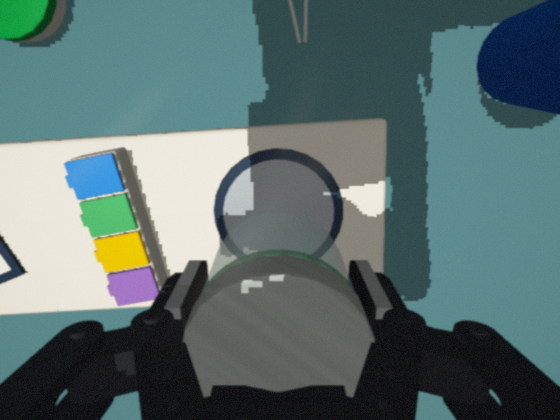

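The jar is held level with the ring at (280,208) below it, and the organiser and tumbler are untouched. Pad centre is about (586, 229.5), so I'll shift 4 mm and lower.

Emit:
drive_tool(plan=[[-0.004, 0, 0.01, 0, 0, 0, -1], [0, 0, 0.03, 0, 0, 0, -1], [0, 0, 0.03, 0, 0, 0, -1], [0, 0, 0.01, 0, 0, 0, -1], [0, 0, 0.004, 0, 0, 0, -1], [0, 0, 0, 0, 0, 0, -1], [0, 0, 0, 0, 0, 0, -1]])

```text
t: 11.55
tcp_pos: [0.5873, 0.2291, 0.0441]
tool_rot: [-0.001, 1.0, 0.0, 0.001]
force: [0.0, 0.1, -1.9]
finger_gap: 0.681
gripper_force: 43.7
```

Emit:
drive_tool(plan=[[0.0015, 0, 0.001, 0, 0, 0, -1], [0, 0, 0.001, 0, 0, 0, -1], [0, 0, 0.001, 0, 0, 0, -1], [0, 0, 0, 0, 0, 0, -1], [0, 0, 0, 0, 0, 0, -1]])

```text
t: 12.05
tcp_pos: [0.5849, 0.2292, 0.04]
tool_rot: [-0.001, 1.0, 0.0, 0.0]
force: [0.4, -0.6, -1.7]
finger_gap: 0.682
gripper_force: 43.7
```

Emit:
drive_tool(plan=[[0, 0, 0.001, 0, 0, 0, -1], [0, 0, 0, 0, 0, 0, -1], [0, 0, 0, 0, 0, 0, -1]])

```text
t: 12.35
tcp_pos: [0.5849, 0.2292, 0.0396]
tool_rot: [-0.001, 1.0, 0.0, 0.0]
force: [-1.4, -0.8, 5.4]
finger_gap: 0.683
gripper_force: 43.5
```

Emit:
drive_tool(plan=[[0, 0, 0, 0, 0, 0, 1], [0, 0, 0, 0, 0, 0, 1], [0, 0, 0, 0, 0, 0, 1], [0, 0, 0, 0, 0, 0, 1], [0, 0, -0.02, 0, 0, 0, 1], [0, 0, -0.04, 0, 0, 0, 1], [0, 0, -0.05, 0, 0, 0, 1], [0.02, 0, -0.02, 0, 0, 0, 1], [0.04, 0, 0, 0, 0, 0, 1], [0.04, 0, 0, 0, 0, 0, 1]])

```text
t: 13.35
tcp_pos: [0.4849, 0.2289, 0.1701]
tool_rot: [-0.0, 1.0, 0.0, 0.002]
force: [-0.6, -0.3, 0.1]
finger_gap: 1.004
gripper_force: 0.0
```

Emit:
drive_tool(plan=[[0.03, 0.004, 0, 0, 0, 0, 0], [0.028, 0.004, 0, 0, 0, 0, 0], [0, 0, 0, 0, 0, -4, -0.3], [0, 0, 0, 0, 0, -4, -0.3], [0, 0, 0, 0, 0, 0, -0.3], [0, 0, 0, 0, 0, 0, -0.3]])

```text
t: 13.95
tcp_pos: [0.427, 0.2369, 0.169]
tool_rot: [-0.07, 0.998, 0.0, 0.0]
force: [-0.1, 0.1, -0.8]
finger_gap: 0.349
gripper_force: 0.0
```

```bash
python3 c.py w7 | head -1; cat > thin.py <<'E'
from h import *
import pickle,sys
d=pickle.load(open(sys.argv[1]+'.pkl','rb'));c=np.array(eval(sys.argv[2]));rr=float(sys.argv[3]);z0=float(sys.argv[4]) if len(sys.argv)>4 else 0;W=cloud(d)
m=(W[...,2]>z0+.004)&(W[...,2]<z0+.02)&(np.hypot(W[...,0]-c[0],W[...,1]-c[1])<rr)
n,l,st,_=cv2.connectedComponentsWithStats(m.astype(np.uint8))
m=l==1+np.argmax(st[1:,4])
print('z',np.nanpercentile(W[m][:,2],[10,50,90]).round(4));v,u=np.nonzero(m)
rect(plane(d,np.c_[u,v],z0+.008),'obj');rect(W[m][:,:2],'obj depth');print(u.min(),u.max(),v.min(),v.max())
E
python3 thin.py w7 "(.427,.237)" .06
```

```text
[0.427  0.2369 0.169 ] yawx -172.0106881383092 [ 0.  0. -1.] 13.95 -82.11022020471783
z [0.007  0.0081 0.0091]
obj n 725 c [428.6 237.5] size [11.6 94.9] yaw 7.6 mean [422.5 236.6]
obj depth n 725 c [429.2 237.6] size [11.6 95.2] yaw 7.7 mean [422.5 236.6]
271 285 131 244
```

View pics/w7.png

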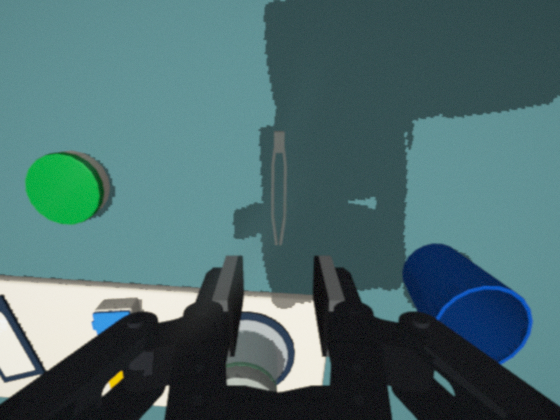

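The tweezers run from (279,132) to (279,244) in line with the tool, and measure 95x11.6 mm as stated. The jar stands on its pad at (255,340). I'll descend.

Emit:
drive_tool(plan=[[-0.002, 0.0005, 0.02, 0, 0, 0, -0.3], [0, 0, 0.04, 0, 0, 0, -0.3], [0, 0, 0.04, 0, 0, 0, -0.3], [0, 0, 0.03, 0, 0, 0, -0.3], [0, 0, 0.015, 0, 0, 0, -0.3], [0, 0, 0.004, 0, 0, 0, -0.3], [0, 0, 0, 0, 0, 0, -0.3], [0, 0, 0, 0, 0, 0, -0.3]], newtons=30)

```text
t: 14.8
tcp_pos: [0.4294, 0.2378, 0.0206]
tool_rot: [-0.07, 0.998, 0.0, 0.001]
force: [-0.7, -0.3, -0.3]
finger_gap: 0.353
gripper_force: 0.0
```

Emit:
drive_tool(plan=[[0, 0, 0.004, 0, 0, 0, -0.3], [0, 0, 0, 0, 0, 0, -0.3], [0, 0, 0, 0, 0, 0, -1], [0, 0, 0, 0, 0, 0, -1], [0, 0, 0, 0, 0, 0, -1], [0, 0, 0, 0, 0, 0, -1]])

```text
t: 15.4
tcp_pos: [0.429, 0.2377, 0.0165]
tool_rot: [-0.07, 0.998, 0.0, 0.0]
force: [-0.4, 0.2, 6.2]
finger_gap: 0.129
gripper_force: 31.7
```

Emit:
drive_tool(plan=[[0, 0, -0.02, 0, 0, 0, -1], [0, 0, -0.04, 0, 0, 0, -1], [0, 0, -0.04, 0, 0, 4.75, -1], [0, 0, -0.04, 0, 0, 4.75, -1], [0, 0, -0.02, 0, 0, 0, -1], [-0.017, -0.037, 0, 0, 0, 0, -1], [-0.017, -0.037, 0, 0, 0, 0, -1], [-0.017, -0.037, 0, 0, 0, 0, -1], [-0.017, -0.037, 0, 0, 0, 0, -1], [-0.017, -0.037, 0, 0, 0, 0, -1]])

```text
t: 16.4
tcp_pos: [0.5092, 0.0491, 0.1758]
tool_rot: [0.012, 1.0, 0.0, -0.0]
force: [0.3, 0.5, -0.3]
finger_gap: 0.127
gripper_force: 31.0
```

Emit:
drive_tool(plan=[[-0.017, -0.037, 0, 0, 0, 0, -1], [-0.017, -0.037, 0, 0, 0, 0, -1], [-0.017, -0.037, 0, 0, 0, 0, -1], [-0.017, -0.037, 0, 0, 0, 0, -1], [-0.017, -0.037, 0, 0, 0, 0, -1], [-0.017, -0.037, 0, 0, 0, 0, -1], [-0.017, -0.037, 0, 0, 0, 0, -1], [0, 0, 0, 0, 0, 0, -1], [0, 0, 0, 0, 0, 0, -1], [0, 0, 0, 0, 0, 0, -1]])

```text
t: 17.4
tcp_pos: [0.6206, -0.2099, 0.1752]
tool_rot: [0.012, 1.0, 0.001, -0.001]
force: [-0.1, 0.0, -0.6]
finger_gap: 0.123
gripper_force: 31.0
```

```bash
python3 c.py w8 | head -1
```

```text
[ 0.6206 -0.2099  0.1752] yawx 178.60677961046093 [-0.002  0.002 -1.   ] 17.4 -117.07065616718207
```

View pics/w8.png

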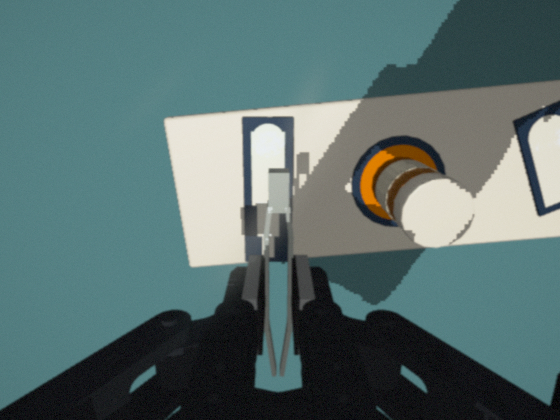

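The tweezers are held in line at (279,170)-(279,370). The pad at (268,190) sits slightly to their right, and the bottle is centred on its disc. The pad was fully visible in w4, so I'll measure from that.

```bash
python3 - <<'E'
from h import *
import pickle
for n,seed in(('w4',(98,200)),('w8',(248,160))):
    d=pickle.load(open(n+'.pkl','rb'));W=cloud(d);I=d['image'].astype(int)
    m=(I[...,2]-I[...,1]>4)&(I[...,0]<70)&(abs(W[...,2]-.016)<.008)&(abs(W[...,1]+.218)<.035)
    v,u=np.nonzero(m)
    P=plane(d,np.c_[u,v],.016);rect(P,n)
d=pickle.load(open('w8.pkl','rb'));W=cloud(d)
m=(W[...,2]>.14)&(W[...,0]<.60)&(abs(W[...,1]+.21)<.02);v,u=np.nonzero(m)
print(u.min(),u.max(),v.min(),v.max());P=W[m];print(P.min(0),P.max(0),np.median(P,0))
for a in np.arange(.56,.6,.01):
    q=P[abs(P[:,0]-a)<.005];print(a,len(q),q.mean(0).round(4) if len(q) else '')
m=(abs(W[...,2]-.094)<.006)&(np.hypot(W[...,0]-.617,W[...,1]+.112)<.045);rect(W[m][:,:2],'bottle')
m=(I[...,0]-I[...,2]>90)&(abs(W[...,2]-.016)<.005)&(np.hypot(W[...,0]-.617,W[...,1]+.112)<.045);rect(W[m][:,:2],'disc')
E
```

```text
w4 n 3453 c [ 623.8 -216.8] size [ 38.9 120.7] yaw 178.2 mean [ 630.6 -215. ]
w8 n 1031 c [ 624.1 -220.4] size [ 33.5 120.5] yaw 179.9 mean [ 613.2 -223.8]
263 292 168 239
[ 0.57287152 -0.21533848  0.15783668] [ 0.59999289 -0.20345448  0.16915157] [ 0.58299346 -0.20884716  0.16704353]
0.56 0 
0.5700000000000001 198 [ 0.5737 -0.2087  0.165 ]
0.5800000000000001 526 [ 0.58   -0.2088  0.1671]
0.5900000000000001 390 [ 0.589  -0.2091  0.167 ]
bottle n 4178 c [ 617.3 -114. ] size [44.  44.4] yaw 28.0 mean [ 616.2 -114.6]
disc n 1414 c [ 612.7 -119.1] size [45.7 61. ] yaw 140.9 mean [ 608.6 -123.2]
```

Emit:
drive_tool(plan=[[-0.0035, -0.008, 0.02, 0, 0, 0, -1], [0, 0, 0.04, 0, 0, 0, -1], [0, 0, 0.04, 0, 0, 0, -1], [0, 0, 0.03, 0, 0, 0, -1], [0, 0, 0.008, 0, 0, 0, -1], [0, 0, 0, 0, 0, 0, -1], [0, 0, 0, 0, 0, 0, -1]])

```text
t: 18.15
tcp_pos: [0.6261, -0.2193, 0.0395]
tool_rot: [0.012, 1.0, -0.001, 0.001]
force: [-0.3, 0.5, -0.1]
finger_gap: 0.128
gripper_force: 31.0
```

Emit:
drive_tool(plan=[[0.0015, 0.0015, 0.003, 0, 0, 0, -1], [0, 0, 0.002, 0, 0, 0, -1], [0, 0, 0.001, 0, 0, 0, -1], [0, 0, 0, 0, 0, 0, -1], [0, 0, 0, 0, 0, 0, -1]])

```text
t: 18.65
tcp_pos: [0.6237, -0.218, 0.0325]
tool_rot: [0.012, 1.0, -0.0, 0.0]
force: [-0.3, 0.0, 2.6]
finger_gap: 0.126
gripper_force: 31.4
```

Emit:
drive_tool(plan=[[0, 0, 0, 0, 0, 0, -0.4], [0, 0, 0, 0, 0, 0, -0.4], [0, 0, 0, 0, 0, 0, -0.4], [0, 0, -0.02, 0, 0, 0, -0.4], [0, 0, -0.05, 0, 0, 0, -0.4], [0, 0, -0.05, 0, 0, 0, -0.4], [0.03, 0, -0.03, 0, 0, 0, -0.4], [0.04, -0.003, 0, 0, 0, 0, -0.4], [0.04, -0.003, 0, 0, 0, 0, -0.4], [0.03, -0.003, 0, 0, 0, 0, -0.3]])

```text
t: 19.65
tcp_pos: [0.4809, -0.2227, 0.1823]
tool_rot: [0.012, 1.0, 0.0, -0.0]
force: [-0.1, -0.2, -1.0]
finger_gap: 0.35
gripper_force: 0.0
```

Emit:
drive_tool(plan=[[0.043, -0.003, 0, 0, 0, 0, -0.3], [0, 0, 0, 0, 0, 8.5, -0.3], [0, 0, 0, 0, 0, 8.5, -0.3], [0, 0, 0, 0, 0, 8.5, -0.3], [0, 0, 0, 0, 0, 8.5, -0.3], [0, 0, 0, 0, 0, 8.5, -0.3], [0, 0, 0, 0, 0, 8.5, -0.3], [0, 0, 0, 0, 0, 8.5, -0.3], [0, 0, 0, 0, 0, 8.5, -0.3], [0, 0, 0, 0, 0, 8.5, -0.3]])

```text
t: 20.65
tcp_pos: [0.4402, -0.2253, 0.1819]
tool_rot: [0.631, 0.776, -0.0, 0.0]
force: [1.1, -0.1, -0.4]
finger_gap: 0.35
gripper_force: 0.0
```

Emit:
drive_tool(plan=[[0, 0, 0, 0, 0, 8.5, -0.3], [0, 0, 0, 0, 0, 8.5, -0.3], [0, 0, 0, 0, 0, 8.5, -0.3], [0, 0, 0, 0, 0, 8.5, -0.3], [0, 0, 0, 0, 0, 8.5, -0.3], [0, 0, 0, 0, 0, 8.5, -0.3], [0, 0, 0, 0, 0, 8.5, -0.3], [0, 0, 0, 0, 0, 1, -0.3], [0, 0, 0, 0, 0, 0, -0.3]])

```text
t: 21.55
tcp_pos: [0.4402, -0.2253, 0.1819]
tool_rot: [0.934, 0.356, 0.0, 0.0]
force: [1.0, 0.0, -0.1]
finger_gap: 0.349
gripper_force: 0.0
```

```bash
python3 c.py w9 | head -1; python3 thin.py w9 "(.441,-.228)" .04
```

```text
[ 0.4402 -0.2253  0.1819] yawx 41.72021021551299 [ 0. -0. -1.] 21.55 8.208514705695187
z [0.0065 0.0103 0.0121]
obj n 1028 c [ 441.3 -227.9] size [13. 59.] yaw 32.7 mean [ 442.2 -227.3]
obj depth n 1028 c [ 441.7 -227.8] size [13.  57.3] yaw 33.1 mean [ 442.6 -226.9]
271 295 148 216
```

View pics/w9.png

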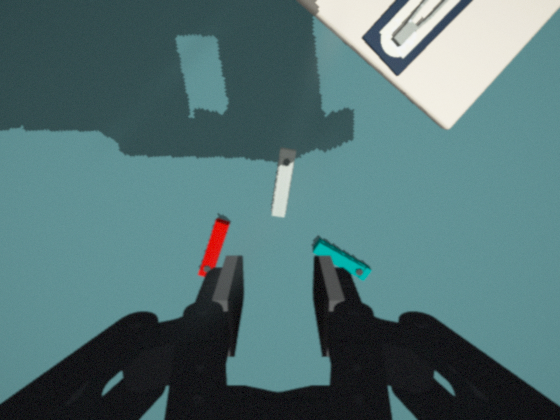

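The steel clipper is at (283,183), 13x58 mm, yaw 33°, with both decoys over 50 mm away. The tweezers lie on their pad at top right. The tool still needs 8.7° more turn.

Emit:
drive_tool(plan=[[0, 0, 0, 0, 0, 4.4, -0.3], [0, 0, 0, 0, 0, 4.4, -0.3], [0, 0.003, 0.02, 0, 0, 0, -0.3], [0, 0, 0.04, 0, 0, 0, -0.3], [0, 0, 0.04, 0, 0, 0, -0.3], [0, 0, 0.035, 0, 0, 0, -0.3], [0, 0, 0.02, 0, 0, 0, -0.3], [0, 0, 0.006, 0, 0, 0, -0.3], [0, 0, 0, 0, 0, 0, -0.3], [0, 0, 0, 0, 0, 0, -0.3]])

```text
t: 22.6
tcp_pos: [0.4425, -0.2283, 0.0217]
tool_rot: [0.959, 0.282, 0.0, 0.001]
force: [0.3, 0.5, -0.7]
finger_gap: 0.349
gripper_force: 0.0
```

Emit:
drive_tool(plan=[[-0.001, 0, 0.005, 0, 0, 0, -0.3], [0, 0, 0, 0, 0, 0, -0.3], [0, 0, 0, 0, 0, 0, -1], [0, 0, 0, 0, 0, 0, -1], [0, 0, 0, 0, 0, 0, -1], [0, 0, 0, 0, 0, 0, -1]])

```text
t: 23.2
tcp_pos: [0.4413, -0.2286, 0.0166]
tool_rot: [0.959, 0.282, 0.0, 0.0]
force: [-0.7, 0.3, 5.8]
finger_gap: 0.143
gripper_force: 30.0
```

Emit:
drive_tool(plan=[[0, 0, -0.02, 0, 0, 0, -1], [0, 0, -0.04, 0, 0, 4.8, -1], [0, 0, -0.045, 0, 0, 4.8, -1], [0, 0, -0.045, 0, 0, 0, -1], [0.034, -0.022, 0, 0, 0, 0, -1], [0.034, -0.022, 0, 0, 0, 0, -1], [0.034, -0.022, 0, 0, 0, 0, -1], [0.034, -0.022, 0, 0, 0, 0, -1], [0.034, -0.022, 0, 0, 0, 0, -1], [0.034, -0.022, 0, 0, 0, 0, -1]])

```text
t: 24.2
tcp_pos: [0.577, -0.0251, 0.1657]
tool_rot: [0.98, 0.201, -0.0, -0.0]
force: [-0.4, -0.9, -1.4]
finger_gap: 0.139
gripper_force: 29.4
```

Emit:
drive_tool(plan=[[0.034, -0.022, 0, 0, 0, 0, -1], [0, 0, 0, 0, 0, 0, -1], [0, 0, 0, 0, 0, 0, -1], [0, 0, 0, 0, 0, 0, -1]])

```text
t: 24.6
tcp_pos: [0.5982, 0.0064, 0.1655]
tool_rot: [0.98, 0.201, -0.001, -0.0]
force: [-0.0, 0.3, 0.0]
finger_gap: 0.138
gripper_force: 29.4
```

```bash
python3 c.py w10 | head -1; python3 - <<'E'
from h import *
import pickle
d=pickle.load(open('w10.pkl','rb'));W=cloud(d);I=d['image'].astype(int)
m=(I[...,2]-I[...,1]>4)&(I[...,0]<70)&(abs(W[...,2]-.016)<.008)&(np.hypot(W[...,0]-.601,W[...,1]-.0084)<.055)
v,u=np.nonzero(m);rect(plane(d,np.c_[u,v],.016),'pad')
E
```

```text
[0.5982 0.0064 0.1655] yawx 23.15611672695463 [-0.002 -0.    -1.   ] 24.6 56.78865752782586
pad n 775 c [602.9   9.7] size [40.1 82.8] yaw 23.0 mean [618.4  26.1]
```

View pics/w10.png

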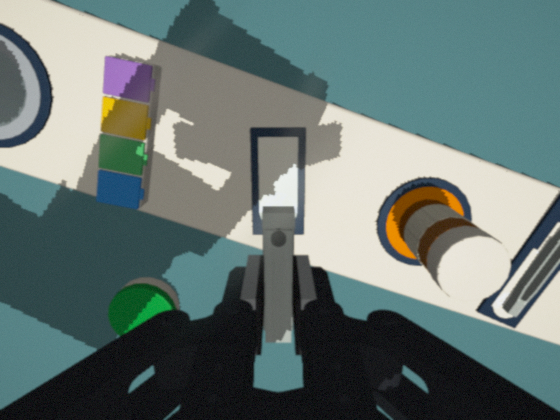

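The clipper is held in line over the outline at (278,180), and all its neighbours are clear. Pad centre is about (602, 9), so I'll lower.

Emit:
drive_tool(plan=[[0.004, -0.001, 0.02, 0, 0, 0, -1], [0, 0, 0.04, 0, 0, 0, -1], [0, 0, 0.04, 0, 0, 0, -1], [0, 0, 0.02, 0, 0, 0, -1], [0, 0, 0.007, 0, 0, 0, -1], [0, 0, 0, 0, 0, 0, -1], [0, 0, 0, 0, 0, 0, -1]])

```text
t: 25.35
tcp_pos: [0.6033, 0.0086, 0.0401]
tool_rot: [0.98, 0.2, 0.001, 0.0]
force: [-0.1, -0.1, -0.5]
finger_gap: 0.138
gripper_force: 29.4
```

Emit:
drive_tool(plan=[[-0.001, 0, 0.003, 0, 0, 0, -1], [0, 0, 0.002, 0, 0, 0, -1], [0, 0, 0.001, 0, 0, 0, -1], [0, 0, 0.001, 0, 0, 0, -1], [0, 0, 0, 0, 0, 0, -1], [0, 0, 0, 0, 0, 0, -1]])

```text
t: 25.95
tcp_pos: [0.6018, 0.009, 0.0326]
tool_rot: [0.98, 0.201, 0.0, 0.0]
force: [-0.5, -0.7, 5.7]
finger_gap: 0.139
gripper_force: 30.0
```

Contact made. I'll release, rise and back away toward the robot.

Emit:
drive_tool(plan=[[0, 0, 0, 0, 0, 0, -0.4], [0, 0, 0, 0, 0, 0, -0.4], [0, 0, 0, 0, 0, 0, -0.4], [0, 0, -0.02, 0, 0, 0, -0.4], [0, 0, -0.05, 0, 0, 0, -0.4], [0, 0, -0.05, 0, 0, 0, -0.4], [0, 0, -0.05, 0, 0, 0, -0.4], [0, 0, -0.05, 0, 0, 0, -0.4], [-0.045, 0, -0.02, 0, 0, 0, -0.4], [-0.045, 0, -0.02, 0, 0, 0, -0.4]])

```text
t: 26.95
tcp_pos: [0.5189, -0.0267, 0.2937]
tool_rot: [0.979, 0.202, 0.001, 0.001]
force: [-0.2, -1.0, 0.4]
finger_gap: 0.294
gripper_force: 0.0
```

Emit:
drive_tool(plan=[[-0.045, 0, 0, 0, 0, 0, -0.4], [-0.045, 0, 0, 0, 0, 0, -0.4], [0, 0, 0, 0, 0, 0, -0.4], [0, 0, 0, 0, 0, 0, -0.4]])

```text
t: 27.35
tcp_pos: [0.4356, -0.0622, 0.2922]
tool_rot: [0.98, 0.2, 0.0, 0.0]
force: [0.1, -0.9, 0.8]
finger_gap: 0.298
gripper_force: 0.0
```

```bash
cat > e.py <<'E'
from h import *
import pickle
s=manip.sense();d=snap('wrist');pickle.dump(d,open('w11.pkl','wb'));t=snap('top');pickle.dump(t,open('t11.pkl','wb'))
cv2.imwrite('pics/w11.png',d['image'][...,::-1]);cv2.imwrite('pics/t11.png',cv2.resize(t['image'][120:270,100:450,::-1],(800,343),interpolation=2))
for n,D in(('wrist',d),('top',t)):
  W=cloud(D);I=D['image'].astype(int)
  for k,c,lo,r in(('bottle',(.617,-.113),.088,.04),('jar',(.586,.229),.07,.045),('tweezers',(.624,-.2175),.0215,.06),('clipper',(.602,.009),.022,.04),('org',(.597,.124),.028,.065)):
    m=(W[...,2]>lo)&(W[...,2]<lo+.02)&(np.hypot(W[...,0]-c[0],W[...,1]-c[1])<r)
    if m.sum()>15: print(n,np.nanmedian(W[m][:,2]).round(4),end=' ');rect(W[m][:,:2],k)
E
python3 e.py
```

```text
wrist 0.0932 bottle n 1034 c [ 604.7 -117.7] size [17.7 42.5] yaw 112.0 mean [ 605.5 -116.5]
wrist 0.0239 tweezers n 700 c [ 623.7 -217.2] size [13.3 95.1] yaw 179.0 mean [ 621.1 -217.1]
wrist 0.0279 clipper n 46 c [ 5.769e+02 -2.000e-01] size [ 3.2 10.8] yaw 107.3 mean [ 5.769e+02 -5.000e-01]
top 0.0754 jar n 400 c [584.3 228.3] size [57.1 58.7] yaw 43.4 mean [584.1 228.2]
top 0.0267 clipper n 89 c [601.2  10.1] size [12.5 56.2] yaw 22.4 mean [600.9   9.7]
top 0.0342 org n 437 c [592.9 122.3] size [ 33.6 103.4] yaw 11.2 mean [591.8 122.6]
```

View pics/w11.png

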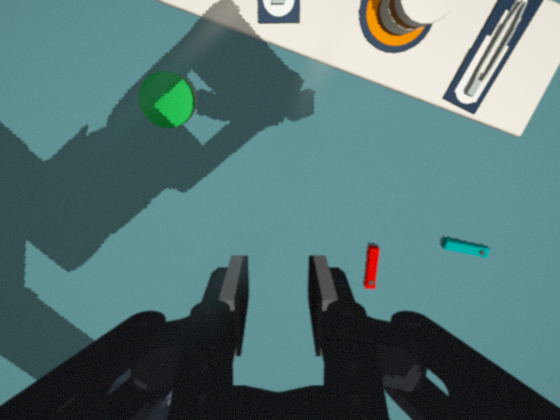

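View pics/t11.png

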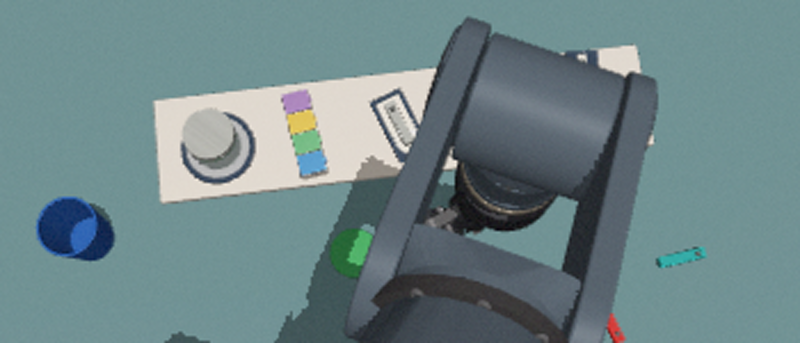

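The close views confirm the result. In w11 the tweezers lie on their pad at (490,50) and the bottle stands on its disc at (400,15). In the top view the jar is centred on its ring at (215,140) and the clipper on its pad at (398,120). The organiser and tumbler have not moved. All centres are within about 2 mm.

```bash
python3 -c "
from station import manip
print(manip.sign_off())"
```

```text
the job is handed in; nothing more can be done
None
```

The bottle, jar, tweezers and clipper are all on their own pads, each measured within about 2 mm of centre, with the pill organiser and tumbler left alone, and the job is handed in at about 27 s (no verdict was returned).

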